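Fold down the sprung bottle step, load it and snap its gate shut

TASK

Set up the bottle stand: push the folded-up steel step over to the front of the stand until it snaps down level, then stand the clear media bottle upright and centred on its blue pad and the brown bottle upright and centred on its orange pad. When both bottles stand there, swing the red gate round until it snaps shut in front of them. Do not tip a bottle over, and leave the film-covered jar, the timer and the dish of seedlings where they stand.

Things in the scene. Friction and masses are not known exactly. Their poses are not given: they have to be found in the camera images.
- stand: white metal bottle stand fixed to the worktop, 190 x 245 mm. Origin on the worktop under the step's hinge; its -x is its front (turned half towards the robot, half to the robot's right), y along the hinge, z up. Cheeks at y = +-104 mm are 86 mm high for x from -13 to +37 mm; between them nothing behind the step is above 43 mm, but for two rubber studs at x = 22 mm, 84 mm high, within 24 mm of the cheeks
- step (a joint): angle of the steel step, rad: 0 = folded up (leaning 0.105 rad back from upright, away from the front), 1.675 = down, level to the front. Sprung over centre: pressed to the nearer stop, it resists at first (about 7 N at 50 mm from the hinge), tips over at about 0.75 rad, then snaps on down by itself and stays
- step_hinge (a point): middle of the step's hinge line, 60 mm above the worktop; the hinge runs along the stand's y. Mind the hood above: the lower edge of its front lip hangs 0.50 m above the worktop at world x = 0.68 to 0.69 m, along the whole bench
- step_edge (a point): middle of the step's free edge on its pad face, 95 mm from the hinge. The step is a plate 182 mm wide (along y), 6 mm thick. The pad face looks to the back while the step is folded up (push on this face near the free edge, towards the front) and is the top face, 60 mm above the worktop, when down
- blue_pad (a point): centre of the round blue pad (70 mm across, flush) on the step's pad face, 50 mm from the hinge and 45 mm to the stand's +y; moves with the step. The clear media bottle belongs here
- orange_pad (a point): centre of the round orange pad (62 mm across, flush) on the step's pad face, 50 mm from the hinge and 45 mm to the stand's -y; moves with the step. The brown bottle belongs here
- gate (a joint): angle of the red wire gate about its upright post, rad: 0 = open, sticking out to the front of the stand, 1.7 = shut, along the stand's y in front of the step. Clockwise from above shuts it. Sprung over centre: it resists at first (about 5 N at 85 mm from the post), tips over at about 0.85 rad, then snaps shut by itself and stays
- gate_pivot (a point): on the axis of the gate's upright post, half-way up the gate (98 mm above the worktop), at x = -113 mm, y = -108 mm of the stand; the post reaches 126 mm high. To the right of the stand, at world y below -0.46 m, stands a microscope 0.37 m tall: keep the arm clear of it
- gate_mid (a point): middle of the gate's bars, 85 mm from the post axis and 98 mm above the worktop. The gate is a loop of 8 mm red wire 165 mm long from the post axis to the tip, standing from 78 to 118 mm above the worktop, with a cross wire at this point
- agar_center (a point): centre, half-way up, of the loose clear media bottle with white screw cap: 58 mm across, 103 mm tall, about 0.19 kg; the cap is 37 mm across and its sides run from 83 to 103 mm above the foot
- amber_center (a point): centre, half-way up, of the loose brown bottle with black screw cap: 50 mm across, 86 mm tall, about 0.13 kg; the cap is 32 mm across and its sides run from 66 to 86 mm above the foot
- film_jar: bystander, loose: jar closed with crumpled film, 76 mm across, 125 mm tall; origin at the centre of its underside
- bench_timer: bystander, loose: white bench timer lying on its back, 58 x 62 x 18 mm; origin at the centre of its underside
- seed_dish: bystander, loose: open dish with seedlings, 62 mm across, 23 mm tall; origin at the centre of its underside
Not all that is in view belongs to the job. What is shaped like the part that bears agar_center but turquoise is not meant.

How it is judged:
By the outcome, as a careful person would: the job done as asked, in the order asked, and still so for the second after the job is handed in, with the robot touching nothing.
It also fails if it takes over 72 s, if anything falls off the work surface, if the arm or the gripper's body presses on something with over 40 N, if the wrist force passes 120 N, or if a joint passes its speed limit or range.

ROBOT

A 6-joint arm with a two-finger parallel gripper is mounted at the origin on a cart in front of the work surface, level with it; the furniture and walls round the work are solid. World frame = base frame: x ahead of the robot, y to its left, z up, the work surface at z = 0. Lengths are in m, angles in rad, forces in N, time in s.
With the tool pointing down it reaches from about 0.35 to 0.8 m from the base axis. Payload 7.3 kg.
Tool frame: the origin (TCP) lies between the finger pads; the fingertips stand 25 mm ahead of it and the grasp point (between the pads) lies 6 mm ahead of it (r.tip_extent is the distance from the TCP to the fingertips, in m); z points along the fingers, y is the line along which they close (so a half turn about z gives the same grasp; the last joint's range is limited). The gripper opens to 85 mm and grips with 20 to 120 N. Pads are 22 mm wide; open, the fingers measure 114 mm over their backs; the gripper's body (76 mm by 85 mm) begins 54 mm behind the grasp point. The pads swing forward as they close: fully open they stand 13 mm farther back than shut.
Start: joints at [-1.292, 0.342, 1.524, -0, 1.275, -0.146], TCP at [0.216, -0.478, 0.225] pointing down, gripper open.
Joint ranges: [-2.53, 2.53], [-0.77, 2.02], [0.04, 2.7], [-1, 4.14], [0.28, 2.66], [-3.11, 3.11]. Speed limits (rad/s): [2.57, 2.57, 3.14, 3.14, 3.14, 3.14].

INTERFACE

Orientations are given as a unit quaternion [x, y, z, w].
In Python, from workcell import r, command_gripper, optics gives the robot as it stands. The module is installed in compiled form; this text tells all that it offers. Calls block until the motion is done:
- r.reach(position, orientation): joint-space move of the TCP to a pose.
- r.move_straight(position, orientation=None, speed=0.15, max_force=None): straight line of the TCP; orientation=None keeps the orientation; speed is the mean speed in m/s. With max_force (N) it stops when the force on the tool has changed by that much, and returns True; else False.
- r.movej(angles): joint-space move.
- command_gripper(opening, force=None): finger opening in m; force is the grip in N (None keeps the last); returns when the fingers have stopped.
- r.hold(seconds).
- r.solve_ik(position, orientation): joint angles nearest the present ones, or None.
- r.read_state(): the state.
- optics.get_image(name): name is "side" or "top"; returns (picture, depth): 420x560x3 uint8, red, green, blue; 420x560 float32, m along the optical axis (not along the pixel's ray), 0 where there is no reading.
- optics.camera_model(name): a dict with "K" (3x3 intrinsics, pixels), "k1" (the pictures are not rectified: a ray, as slopes to the right and down, at radius r is drawn at 1 + k1 r^2 times it, then the intrinsics apply), "R" (3x3) and "t" (3): a world point X has camera coordinates R X + t. Camera axes: x right, y down, z forward; pixel columns grow to the right and rows downward; lengths in m; the calibration is good to about 2 mm. A picture is of the moment at which its call begins. camera_model takes no time and is no camera call.
A pose or a line that the arm cannot do raises r.PlanningError and nothing moves.
- r.finish_job(): hands the job in; it is judged then, once.
The state is a dict: "time_s": time; "joint_positions": joint angles; "dq": joint speeds; "tau": joint torques, N m; "eef_pos": TCP position; "eef_rot": TCP orientation; "contact_force": force on the tool from outside, world axes, zero at the start; "torque": the same for the moment, N m; "grip_width": finger opening in m; "grip_force": force on a finger pad.
Only numpy, scipy, OpenCV 4.12 (cv2) and the standard library are available. Lean on these libraries where they do the work, as an engineer would, in place of code of your own. Each camera call takes 0.05 s, during which the arm holds its last target. There are 200 camera calls.

## Working session

There is one attempt and no reset: what is moved stays moved. The work goes in short steps, each a Python script; the robot and the scene stay as the last script left them, time stands still between calls to the robot, and variables do not carry over. Pictures are saved under pics/ and viewed, at most 10 in all, crops included, and the job is handed in when it is done.

```bash
mkdir -p pics
cat > h.py <<'E'
import numpy as np, cv2
from workcell import r, command_gripper, optics
def snap(n,fn=None):
    im,d=optics.get_image(n)
    if fn: cv2.imwrite('pics/'+fn,im[:,:,::-1])
    return im,d
def rays(n,uv):
    m=optics.camera_model(n);K=np.array(m['K']);R=np.array(m['R']);t=np.array(m['t'])
    uv=np.atleast_2d(uv).astype(float)
    s=cv2.undistortPoints(uv[:,None,:],K,np.array([m['k1'],0,0,0.]))[:,0]
    return -R.T@t, np.c_[s,np.ones(len(s))]@R   # origin, dirs with unit depth
def onplane(n,uv,z):
    o,d=rays(n,uv); return o+d*((z-o[2])/d[:,2])[:,None]
def cloud(n,depth):
    v,u=np.mgrid[:depth.shape[0],:depth.shape[1]]
    o,d=rays(n,np.c_[u.ravel(),v.ravel()])
    P=o+d*depth.reshape(-1,1); P[depth.ravel()==0]=np.nan
    return P.reshape(*depth.shape,3)
def proj(n,X):
    m=optics.camera_model(n);R=np.array(m['R'])
    return cv2.projectPoints(np.atleast_2d(X).astype(float),cv2.Rodrigues(R)[0],np.array(m['t'],float),np.array(m['K']),np.array([m['k1'],0,0,0.]))[0][:,0]
E
python3 - <<'E'
from h import *
for n in('top','side'):
    im,d=snap(n,n+'0.png'); np.save(n+'0.npy',d)
    o,dd=rays(n,[[280,210]]); print(n,o,dd,optics.camera_model(n)['k1'],np.mean(d==0))
print(r.read_state()['eef_rot'],r.tip_extent)
E
```

```text
top [0.40799669 0.04913551 1.310192  ] [[ 0.07847454 -0.01691146 -0.99688588]] -0.06593583627214875 0.004111394557823129
side [-0.68319737  0.21809724  0.76939279] [[ 0.86603194 -0.14047079 -0.47990802]] -0.02121612701928194 0.00405187074829932
[ 9.77528040e-01  2.10804360e-01 -4.62167831e-05 -6.71948017e-04] 0.025
```

View pics/top0.png

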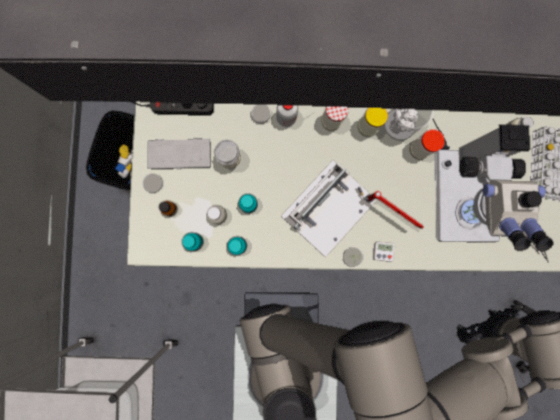

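View pics/side0.png

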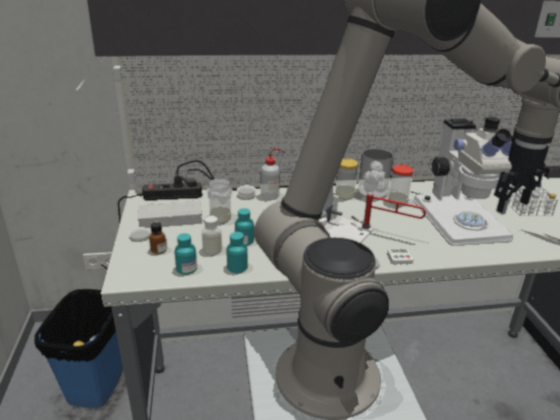

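Top view: clear bottle's white cap is at (216,214), brown bottle (167,208), turquoise decoys at (248,203), (192,241) and (236,245). The stand is at (325,210) with the step's edge at its upper left, and the red gate runs from its post (373,195) to (421,226). Next I measure these from depth.

Run:
```python
from h import *
im=cv2.imread('pics/top0.png')[:,:,::-1]; P=cloud('top',np.load('top0.npy'))
z=P[...,2]
def reg(u0,u1,v0,v1):
    m=np.zeros(z.shape,bool);m[v0:v1,u0:u1]=1;return m
print('table',np.nanmedian(P[225:235,200:225],axis=(0,1)))
def circ(name,m,zr):
    mm=m&(z>zr[0])&(z<zr[1]); q=P[mm][:,:2].astype(np.float32)
    vu=np.argwhere(mm)[:,::-1].astype(np.float32); c,rad=cv2.minEnclosingCircle(vu)
    print(name,mm.sum(),'pixc',c,rad,'mean',q.mean(0),'plane',onplane('top',[c],np.median(z[mm])),np.median(z[mm]), np.ptp(q,axis=0))
circ('agar',reg(200,232,198,232),(.093,.12)); circ('amber',reg(155,182,195,222),(.076,.1))
circ('jar',reg(380,425,100,142),(.05,.2))
st=reg(275,380,155,260)
hsv=cv2.cvtColor(im,cv2.COLOR_RGB2HSV)
red=((hsv[...,0]<8)|(hsv[...,0]>172))&(hsv[...,1]>140)&(hsv[...,2]>80)&reg(360,430,185,235)
def line(m,name):
    q=P[m]; c=q.mean(0); _,_,V=np.linalg.svd(q[:,:2]-c[:2],full_matrices=False); s=(q[:,:2]-c[:2])@V[0]
    print(name,m.sum(),'c',c,'dir',V[0],'deg',np.degrees(np.arctan2(*V[0][::-1])),'ends',c[:2]+V[0]*s.min(),c[:2]+V[0]*s.max(),'len',np.ptp(s))
line(st&~red&(z>.125)&(z<.17),'step')
line(red,'gate')
vu=np.argwhere(red)[:,::-1]; print('gate px',vu.min(0),vu.max(0),np.nanpercentile(z[red],[5,50,95]))
for lo,hi in((.078,.095),(.03,.05)):
    q=P[st&~red&(z>lo)&(z<hi)];print(lo,len(q),cv2.minAreaRect(q[:,:2].astype(np.float32)))
c=cv2.resize(np.ascontiguousarray(im[140:270,270:430,::-1]),None,fx=5,fy=4.6*130/130,interpolation=cv2.INTER_CUBIC)
cv2.imwrite('pics/stand0.png',c[:600,:800])
```

```text
table [0.44452183 0.23840503 0.00045838]
agar 125 pixc (213.55555725097656, 212.55555725097656) 6.442625999450684 mean [0.4914715  0.22055346] plane [[0.49139896 0.22068205 0.10287872]] 0.10287872360349781 [0.03233299 0.03280786]
amber 96 pixc (163.89999389648438, 205.89999389648438) 5.515541076660156 mean [0.50877076 0.36972943] plane [[0.50895727 0.36968768 0.0855827 ]] 0.08558270049033978 [0.02964202 0.03059533]
jar 983 pixc (402.0, 124.5) 27.500099182128906 mean [ 0.77858895 -0.3374694 ] plane [[ 0.76902937 -0.33294847  0.10215397]] 0.10215397087527811 [0.11856467 0.1505206 ]
step 203 c [ 0.55254998 -0.0974583   0.14897563] dir [-0.63177973  0.77514797] deg 129.1815500335484 ends [ 0.63410818 -0.19752431] [ 0.49380633 -0.0253841 ] len 0.2220739971090328
gate 204 c [ 0.50970077 -0.31793195  0.1027361 ] dir [-0.55227737 -0.83366043] deg -123.523390726959 ends [ 0.5579615  -0.24508258] [ 0.46364562 -0.387452  ] len 0.17077627940132983
gate px [373 193] [422 227] [0.08288727 0.11126641 0.12073396]
0.078 138 ((0.5199328660964966, -0.13248103857040405), (0.16310982406139374, 0.21776175498962402), 47.92805862426758)
0.03 222 ((0.5596050024032593, -0.10978248715400696), (0.14171335101127625, 0.2542068362236023), 23.72834587097168)
```

View pics/stand0.png

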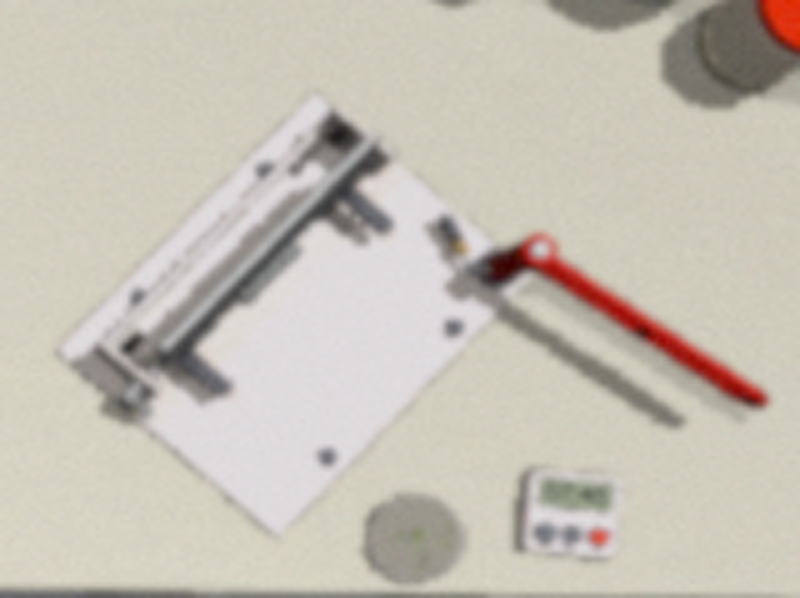

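The crop shows the step's thin edge from (378,140) to (162,347), base corners at (318,92), (60,352) and (278,537), and the post top at (540,248). The gate tip is at (765,400), the dish at (412,538) and the timer at (568,510).

Run:
```python
from h import *
f=lambda p,z: onplane('top',[[270+(p[0]+.5)/5-.5,140+(p[1]+.5)/4.6-.5]],z)[0]
A=f((378,140),.1545);B=f((162,347),.1545)
c1,c2,c3=[f(p,.005) for p in((318,92),(60,352),(278,537))]
print('edge',A,B,np.linalg.norm(A-B)); print('base',c1,c2,c3,np.linalg.norm(c1-c2),np.linalg.norm(c2-c3))
piv=f((540,248),.126); tip=f((765,400),.118);print('piv',piv,'tip',tip,np.linalg.norm((tip-piv)[:2]))
for d in (B-A,c2-c1): print('yaw of y axis',np.degrees(np.arctan2(d[1],d[0])))
d=c2-c3; print('x axis',np.degrees(np.arctan2(d[1],d[0])))
print('dish',f((412,538),.02),'timer',f((568,510),.018))
P=cloud('top',np.load('top0.npy'))
for th in (41,42,43,44,45):
    t=np.radians(th);x=np.array([np.cos(t),np.sin(t)]);y=np.array([-x[1],x[0]])
    mid=(A+B)[:2]/2; h1=mid-.010*x
    h2=piv[:2]+.113*x+.108*y
    print(th,'hinge from edge',h1,'from pivot',h2)
h=h1
for th in (42.,44.,):
    t=np.radians(th);x=np.array([np.cos(t),np.sin(t)]);y=np.array([-x[1],x[0]])
    q=P.reshape(-1,3);L=np.c_[(q[:,:2]-h)@x,(q[:,:2]-h)@y,q[:,2]]
    m=(np.abs(L[:,1])<.13)&(L[:,0]>-.14)&(L[:,0]<.1)
    for lo,hi in((.075,.095),(.13,.17)):
        w=L[m&(L[:,2]>lo)&(L[:,2]<hi)]
        for s in(-1,1):
            k=w[w[:,1]*s>0.03]; print(th,lo,s,len(k),np.percentile(k,[5,50,95],axis=0).round(3).tolist())
```

```text
edge [ 0.61601862 -0.15202387  0.1545    ] [ 0.48624622 -0.03192412  0.1545    ] 0.17681862710524565
base [ 0.67561157 -0.13931967  0.005     ] [0.49157973 0.02158394 0.005     ] [ 0.36862503 -0.11713715  0.005     ] 0.24445385435312045 0.1853682783503232
piv [ 0.55507653 -0.2517359   0.126     ] tip [ 0.46252651 -0.38679125  0.118     ] 0.16372371505046268
yaw of y axis 137.21683618354083
yaw of y axis 138.83599066719395
x axis 48.4479949998825
dish [ 0.3697753  -0.19865984  0.02      ] timer [ 0.39011238 -0.29714063  0.018     ]
41 hinge from edge [ 0.54358532 -0.09853458] from pivot [ 0.56950434 -0.09609259]
42 hinge from edge [ 0.54370097 -0.0986653 ] from pivot [ 0.56678579 -0.0958645 ]
43 hinge from edge [ 0.54381888 -0.09879398] from pivot [ 0.56406368 -0.09568388]
44 hinge from edge [ 0.54393902 -0.09892058] from pivot [ 0.56133883 -0.0955508 ]
45 hinge from edge [ 0.54406135 -0.09904506] from pivot [ 0.55861207 -0.0954653 ]
42.0 0.075 -1 87 [[-0.122, -0.128, 0.078], [0.009, -0.103, 0.085], [0.044, -0.051, 0.091]]
42.0 0.075 1 67 [[-0.013, 0.044, 0.078], [0.007, 0.1, 0.085], [0.025, 0.106, 0.093]]
42.0 0.13 -1 60 [[0.014, -0.086, 0.137], [0.018, -0.061, 0.154], [0.023, -0.034, 0.158]]
42.0 0.13 1 60 [[-0.001, 0.033, 0.139], [0.004, 0.061, 0.154], [0.009, 0.087, 0.158]]
44.0 0.075 -1 95 [[-0.134, -0.127, 0.078], [0.005, -0.105, 0.085], [0.04, -0.054, 0.091]]
44.0 0.075 1 67 [[-0.009, 0.044, 0.078], [0.011, 0.1, 0.085], [0.029, 0.105, 0.093]]
44.0 0.13 -1 60 [[0.012, -0.087, 0.137], [0.016, -0.061, 0.154], [0.021, -0.034, 0.158]]
44.0 0.13 1 60 [[0.002, 0.033, 0.139], [0.006, 0.061, 0.154], [0.011, 0.087, 0.158]]
```

Stand yaw is about 48.6° by the step edge, base corners and gate direction. The hinge is near (0.546,-0.098), agreed to within 4 mm by edge and pivot. Now the step.

```bash
cat >> h.py <<'E'
TH=np.radians(48.6); H=np.array([.546,-.098])
X=np.array([np.cos(TH),np.sin(TH)]);Y=np.array([-X[1],X[0]])
def W(x,y,z): return [*(H+x*X+y*Y),z]
def q(deg): a=np.radians(deg)/2; return [np.cos(a),np.sin(a),0,0]
def st():
    s=r.read_state(); print('t %.1f'%s['time_s'],np.round(s['eef_pos'],3),'F',np.round(s['contact_force'],1),'grip',round(s['grip_width'],4),round(s['grip_force'],1))
E
python3 - <<'E'
from h import *
command_gripper(0.0,30)
r.reach([.42,-.05,.24],q(48.6))
r.move_straight(W(.065,0,.215),q(48.6),speed=.3); st()
r.move_straight(W(.065,0,.158),speed=.2); st()
print(r.move_straight(W(-.075,0,.158),speed=.12,max_force=30)); st()
r.move_straight(W(-.075,0,.25),speed=.3)
r.reach([.45,.16,.26],q(138.6)); command_gripper(.06)
im,d=snap('top','top1.png'); st()
c=cv2.resize(im[140:270,270:430,::-1],None,fx=5,fy=4.6); cv2.imwrite('pics/stand1.png',c)
P=cloud('top',d); w=P.reshape(-1,3); L=np.c_[(w[:,:2]-H)@X,(w[:,:2]-H)@Y,w[:,2]]
k=L[(L[:,0]<-.02)&(L[:,0]>-.09)&(abs(L[:,1])<.08)]; print(np.nanpercentile(k[:,2],[10,50,90]))
E
```

```text
t 3.3 [ 0.588 -0.05   0.214] F [ 0.1 -0.3 -0.1] grip -0.0 0.0
t 3.8 [ 0.588 -0.049  0.159] F [0.4 0.3 1.4] grip -0.0001 0.0
False
t 5.1 [ 0.497 -0.154  0.158] F [ 1.  -0.7  0.6] grip -0.0001 0.0
t 7.4 [0.45 0.16 0.26] F [-0.   0.6  0. ] grip 0.0602 0.0
[0.00507291 0.00823908 0.01216792]
```

View pics/stand1.png

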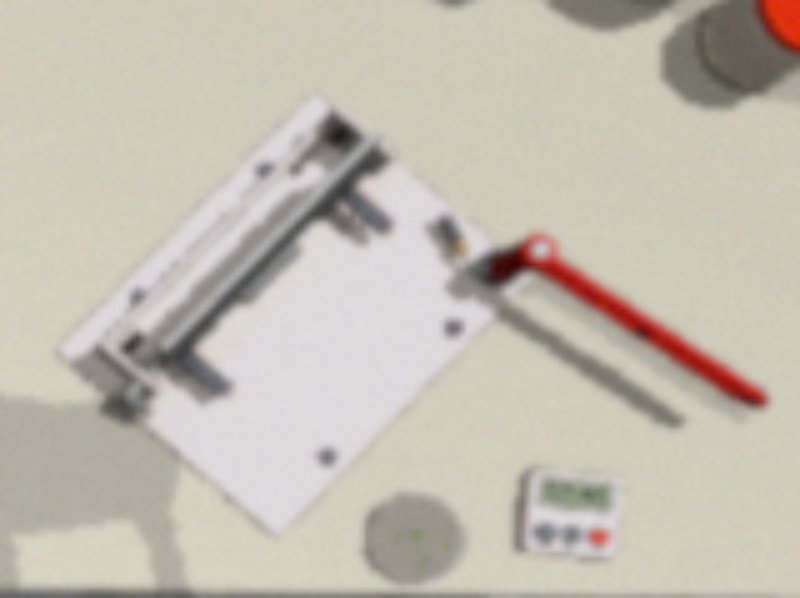

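The step is still folded, with its edge at (378,140)–(162,347): the tips slid over the free edge before it tipped over. I'll push again 20 mm lower.

Run:
```python
from h import *
command_gripper(0.0)
r.reach([.50,.05,.24],q(48.6))
r.move_straight(W(.065,0,.215),speed=.3)
r.move_straight(W(.065,0,.138),speed=.2)
for x in(-.02,-.05,-.085): print(r.move_straight(W(x,0,.138),speed=.12,max_force=30)); st()
r.move_straight(W(-.085,0,.25),speed=.3)
r.reach([.45,.16,.26],q(138.6)); command_gripper(.06)
im,d=snap('top','top2.png'); st()
c=cv2.resize(im[140:270,270:430,::-1],None,fx=5,fy=4.6); cv2.imwrite('pics/stand2.png',c)
P=cloud('top',d); w=P.reshape(-1,3); L=np.c_[(w[:,:2]-H)@X,(w[:,:2]-H)@Y,w[:,2]]
k=L[(L[:,0]<-.02)&(L[:,0]>-.085)&(abs(L[:,1])<.08)]; print(np.nanpercentile(k[:,2],[10,50,90]))
hsv=cv2.cvtColor(im,cv2.COLOR_RGB2HSV); hh,s=hsv[...,0],hsv[...,1]
box=np.zeros(hh.shape,bool);box[160:260,280:370]=1
for n,lo,hi in(('blue',95,130),('orange',8,25)):
    m=(box&(hh>=lo)&(hh<=hi)&(s>90)).astype(np.uint8)
    nn,lab,sta,cen=cv2.connectedComponentsWithStats(m)
    if nn>1:
        i=1+sta[1:,4].argmax(); p=onplane('top',cen[i][None],.06)[0]; print(n,sta[i],p,'local',(p[:2]-H)@X,(p[:2]-H)@Y)
```

```text
False
t 11.2 [ 0.533 -0.113  0.139] F [1.8 2.  3.8] grip 0.0001 1.2
False
t 11.6 [ 0.513 -0.136  0.138] F [-0.9 -0.2  0.3] grip -0.0002 0.0
False
t 12.0 [ 0.49  -0.162  0.138] F [ 0.5  0.7 -0.4] grip 0.0003 0.0
t 14.4 [0.45 0.16 0.26] F [ 0.5  0.7 -0.3] grip 0.0601 0.0
[0.00499809 0.00846103 0.01260594]
orange [361 193   1   1   1] [ 0.56364311 -0.21733576  0.06      ] local -0.07784747772568448 -0.09215245235338244
```

View pics/stand2.png

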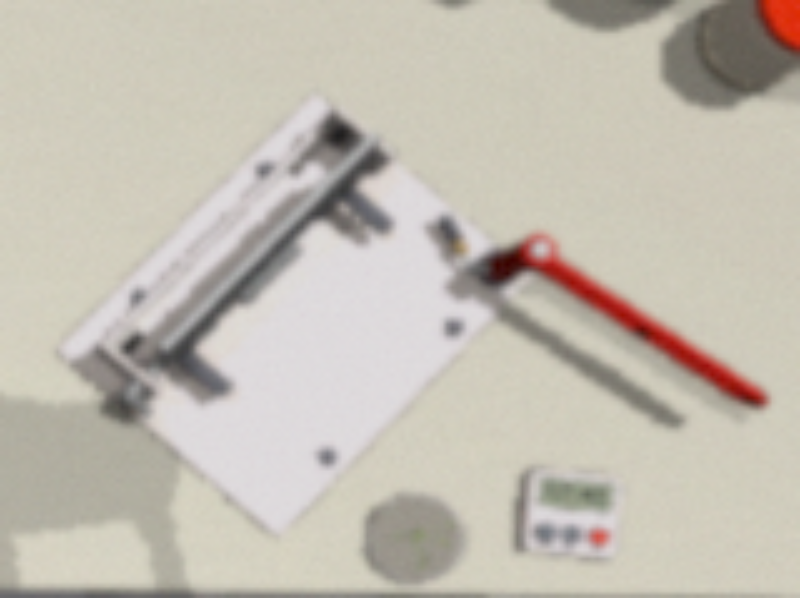

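Still folded, with the edge in the same place. I'll push lower again, in small steps with force readings, and take side pictures on the way.

Run:
```python
from h import *
command_gripper(0.0)
r.reach([.50,.05,.24],q(48.6))
r.move_straight(W(.065,0,.215),speed=.3)
r.move_straight(W(.065,0,.125),speed=.2)
imgs=[]
for x in(.02,.01,0,-.01,-.02,-.03,-.04,-.05):
    r.move_straight(W(x,0,.125),speed=.1,max_force=40)
    s=r.read_state();F=np.array(s['contact_force']);p=np.array(s['eef_pos']);print('x %.3f y %.3f z %.3f'%((p[:2]-H)@X,(p[:2]-H)@Y,p[2]),'Fx %.1f Fz %.1f'%(F[:2]@X,F[2]),'t %.1f'%s['time_s'])
    if x in(.02,-.01,-.03,-.05): imgs.append(snap('side')[0][120:260,250:400])
cv2.imwrite('pics/push3.png',cv2.resize(np.vstack([np.hstack(imgs[:2]),np.hstack(imgs[2:])])[...,::-1],None,fx=2.1,fy=2.1))
```

```text
x 0.021 y -0.000 z 0.126 Fx 4.1 Fz 2.9 t 18.1
x 0.011 y -0.000 z 0.125 Fx 4.4 Fz 3.8 t 18.4
x 0.000 y -0.000 z 0.125 Fx 3.5 Fz 0.6 t 18.6
x -0.010 y 0.000 z 0.125 Fx 3.0 Fz -0.3 t 18.9
x -0.020 y 0.000 z 0.125 Fx 2.5 Fz 0.3 t 19.2
x -0.030 y 0.000 z 0.125 Fx 1.2 Fz 0.9 t 19.4
x -0.040 y 0.000 z 0.125 Fx 0.0 Fz 0.2 t 19.7
x -0.050 y -0.000 z 0.125 Fx -0.1 Fz -0.7 t 20.0
```

View pics/push3.png

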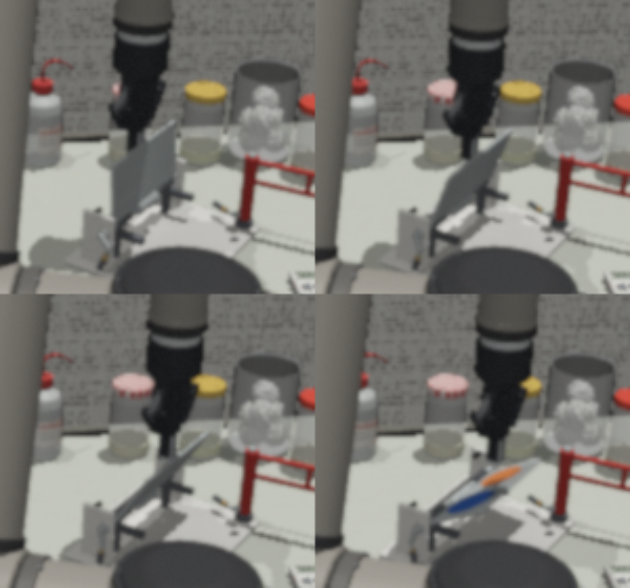

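The last frame shows the step down, with the blue and orange pads facing up. Next I lift straight up, check its height and pad positions by number, then fetch the clear bottle.

```bash
cat >> h.py <<'E'
def look(fn):
    im,d=snap('top',fn)
    P=cloud('top',d); w=P.reshape(-1,3); L=np.c_[(w[:,:2]-H)@X,(w[:,:2]-H)@Y,w[:,2]]
    k=L[(L[:,0]<-.02)&(L[:,0]>-.085)&(abs(L[:,1])<.08)]; zz=np.nanpercentile(k[:,2],[10,50,90]); print('step z',zz.round(3))
    hsv=cv2.cvtColor(im,cv2.COLOR_RGB2HSV); hh,s=hsv[...,0],hsv[...,1]
    box=np.zeros(hh.shape,bool);box[150:265,275:372]=1
    for n,lo,hi in(('blue',95,130),('orange',6,25)):
        m=(box&(hh>=lo)&(hh<=hi)&(s>110)).astype(np.uint8)
        nn,lab,sta,cen=cv2.connectedComponentsWithStats(m)
        if nn>1:
            i=1+sta[1:,4].argmax(); p=onplane('top',cen[i][None],.06)[0]; print(n,sta[i],p.round(4),'local',((p[:2]-H)@X).round(4),((p[:2]-H)@Y).round(4))
    return zz[1],im,P
def grab(c,ztcp):
    command_gripper(.06)
    r.reach([*c,ztcp+.07],q(138.6)); r.move_straight([*c,ztcp],speed=.15); command_gripper(0,30); st()
    r.move_straight([*c,ztcp+.15],speed=.25); st()
E
python3 - <<'E'
from h import *
r.move_straight(W(-.05,0,.25),speed=.3)
r.reach([.45,.16,.26],q(138.6))
z,im,P=look('top3.png')
if abs(z-.06)<.008: grab((.4914,.2206),.103)
E
```

```text
step z [0.057 0.06  0.064]
blue [313 209  22  22 379] [ 0.4813 -0.1041  0.06  ] local -0.0474 0.0445
orange [334 188  20  20 300] [ 0.5493 -0.1637  0.06  ] local -0.0471 -0.0459
t 24.1 [0.491 0.221 0.103] F [-0.3 -0.6 -0.3] grip -0.0005 0.0
t 24.9 [0.491 0.22  0.252] F [-1.   0.7  0.6] grip -0.0001 0.0
```

Step is down at 60 mm, and the pads measure within 2–3 mm of the model. But the grasp closed on nothing, so I look again.

Run:
```python
from h import *
r.reach([.42,.02,.3],q(138.6))
im,d=snap('top'); P=cloud('top',d); st()
im2,d2=snap('side')
a=cv2.resize(im[180:260,140:270,::-1],None,fx=4,fy=4); b=cv2.resize(im2[180:290,110:290,::-1],None,fx=2.9,fy=2.5)
b=cv2.resize(b,(520,275)); cv2.imwrite('pics/b4.png',np.vstack([a[:,:520],b]))
z=P[...,2]
for (u0,u1,v0,v1) in((200,232,198,232),(150,182,192,222)):
    s=P[v0:v1,u0:u1]; zz=s[...,2]; mx=np.nanpercentile(zz,99); print(mx, np.nanmedian(s[zz>mx-.012],axis=0))
```

```text
t 25.8 [0.42  0.021 0.299] F [-0.5  0.3  0. ] grip 0.0003 0.0
0.10629554392562618 [0.491526   0.22081594 0.10298017]
0.08934787230317338 [0.50869787 0.36914275 0.08552539]
```

View pics/b4.png

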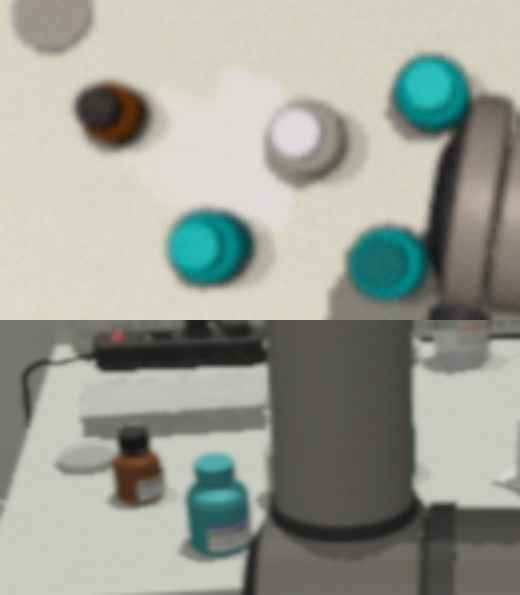

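The bottle is unmoved: its white cap is at crop (295,133), which agrees with my estimate. The fingertips therefore seem to be higher than assumed, which also fits the step slipping. A quick touch on free worktop will check this.

Run:
```python
from h import *
c=(.42,.065)
r.move_straight([*c,.07],speed=.3)
print(r.move_straight([*c,.005],speed=.06,max_force=6)); st()
im,d=snap('side'); p=proj('side',[[*c,.0],[*c,.025]]); print(p)
u,v=p[0].astype(int); u0=max(0,u-75);v0=max(0,v-90)
cv2.imwrite('pics/t5.png',cv2.resize(im[v0:v0+140,u0:u0+150,::-1],None,fx=4,fy=4)); print(u0,v0)
r.move_straight([*c,.06],speed=.2)
command_gripper(.06)
im,d=snap('side','side5.png'); st()
```

```text
False
t 28.0 [0.42  0.065 0.005] F [ 0.9  0.5 -0.1] grip -0.0001 0.0
[[269.50921995 260.57863607]
 [269.61563011 253.03901908]]
194 170
t 29.1 [0.42  0.065 0.06 ] F [ 0.7 -0.4  0.2] grip 0.06 0.0
```

View pics/t5.png

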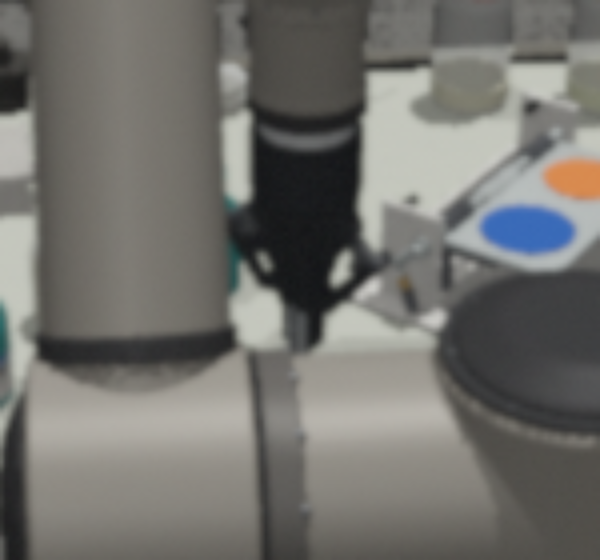

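At a reported z of 0.005 there is still no contact, although the tip should touch at 0.025. In the crop the tip is at (305,350), in the expected column. I descend until it touches, to measure the true offset.

Run:
```python
from h import *
c=(.42,.065)
command_gripper(0)
r.move_straight([*c,.008],speed=.2)
print(r.move_straight([*c,-.03],speed=.04,max_force=5)); st()
r.move_straight([*c,.06],speed=.2)
```

```text
True
t 30.7 [ 0.421  0.065 -0.007] F [-2.   0.5 10.7] grip 0.0003 5.4
```

Contact came at a reported z of -0.007, so the tips sit about 31 mm higher than stated. That explains both misses, and I'll take 31 mm off every z command. Now the clear bottle, with a view check while it is held.

```bash
cat >> h.py <<'E'
DZ=.031
def place(x,y,ztcp):
    r.reach(W(x,y,ztcp+.07),q(138.6))
    r.move_straight(W(x,y,ztcp+.012),speed=.2)
    print('touch',r.move_straight(W(x,y,ztcp-.004),speed=.03,max_force=3)); st()
    command_gripper(.06); r.move_straight(W(x,y,ztcp+.09),speed=.25)
E
python3 - <<'E'
from h import *
grab((.4914,.2206),.103-DZ)
if r.read_state()['grip_width']>.03: place(-.0475,.0445,.103-DZ+.06)
E
```

```text
t 33.5 [0.492 0.221 0.073] F [-0.5 -1.8  6.3] grip 0.038 29.3
t 34.2 [0.491 0.22  0.221] F [-0.3 -0.5 -2.5] grip 0.0382 28.5
touch True
t 36.4 [ 0.482 -0.104  0.133] F [-1.3  1.3  7. ] grip 0.0382 30.7
```

Gripped at 38 mm (the cap is 37) and set down at the right height. Now the brown bottle, followed by a check.

Run:
```python
from h import *
grab((.5088,.3695),.086-DZ)
if r.read_state()['grip_width']>.025: place(-.0475,-.0455,.086-DZ+.06)
r.reach([.40,.10,.22],q(138.6)); st()
im,d=snap('top','top6.png'); P=cloud('top',d); w=P.reshape(-1,3); L=np.c_[(w[:,:2]-H)@X,(w[:,:2]-H)@Y,w[:,2]]
for n,s,h in(('agar',1,.163),('amber',-1,.146)):
    k=L[(abs(L[:,2]-h)<.01)&(L[:,0]<-.01)&(L[:,0]>-.1)&(L[:,1]*s>0)&(abs(L[:,1])<.09)]
    print(n,len(k),np.nanmean(k,axis=0).round(4), (np.min(k[:,:2],0)+np.max(k[:,:2],0))/2,np.ptp(k,axis=0))
cv2.imwrite('pics/stand6.png',cv2.resize(im[140:270,270:430,::-1],None,fx=5,fy=4.6))
```

```text
t 40.2 [0.51  0.37  0.057] F [1.  0.6 6.9] grip 0.0324 29.3
t 40.9 [0.508 0.369 0.203] F [-0.6  0.4 -1.7] grip 0.0328 28.4
touch True
t 43.7 [ 0.55  -0.164  0.117] F [-1.7  1.   5.1] grip 0.0325 30.2
t 45.8 [0.401 0.099 0.22 ] F [ 0.6 -0.7  0.5] grip 0.0601 0.0
agar 140 [-0.0464  0.0448  0.1627] [-0.04657917  0.0443563 ] [0.03526559 0.03609542 0.0142879 ]
amber 104 [-0.0467 -0.0438  0.1451] [-0.04689778 -0.04374708] [0.03046986 0.03134531 0.0139866 ]
```

View pics/stand6.png

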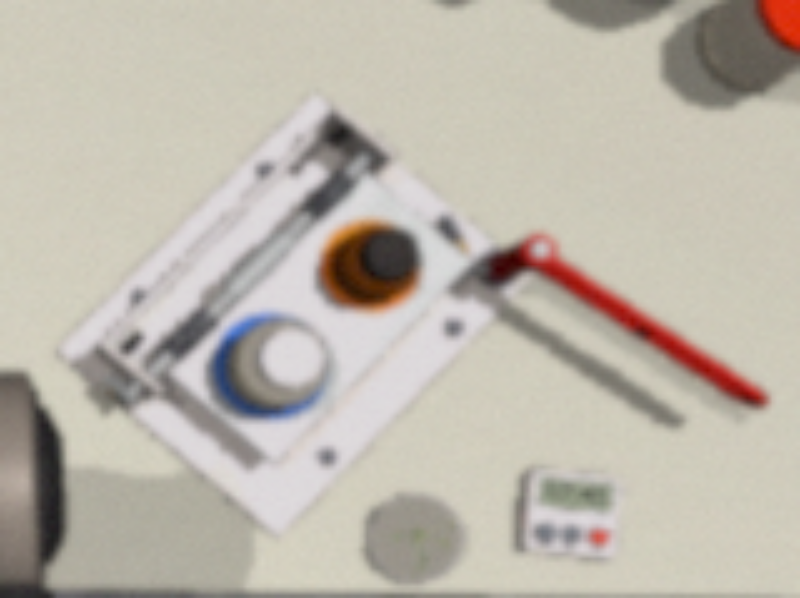

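Both bottles are upright and centred to about 2 mm: white cap at (293,355), black cap at (390,255). The dish, timer and gate have not moved. Now I sweep the gate shut.

Run:
```python
from h import *
piv=np.array([.555,-.2517]); a0=np.radians(-124.4); z=.079
pt=lambda a,zz: [*(piv+.085*np.array([np.cos(a0-a),np.sin(a0-a)])),zz]
command_gripper(0)
r.reach(pt(-.6,.24),q(48.6)); st()
r.move_straight(pt(-.6,z),speed=.2); st()
for a in(-.3,0,.25,.5,.75,.95,1.05):
    hit=r.move_straight(pt(a,z),speed=.1,max_force=25)
    s=r.read_state(); print(a,hit,np.round(s['contact_force'],1),round(s['time_s'],1))
    if hit: break
r.move_straight(pt(a,.24),speed=.25)
r.reach([.38,.10,.25],q(48.6)); st()
im,d=snap('top','top7.png'); P=cloud('top',d); w=P.reshape(-1,3); L=np.c_[(w[:,:2]-H)@X,(w[:,:2]-H)@Y,w[:,2]]
for n,s,h in(('agar',1,.163),('amber',-1,.146)):
    k=L[(abs(L[:,2]-h)<.01)&(L[:,0]<-.01)&(L[:,0]>-.1)&(L[:,1]*s>0)&(abs(L[:,1])<.09)]
    print(n,len(k),np.nanmean(k,axis=0).round(4))
cv2.imwrite('pics/stand7.png',cv2.resize(im[140:270,270:430,::-1],None,fx=5,fy=4.6))
```

```text
t 48.1 [ 0.555 -0.335  0.24 ] F [0.  1.  1.1] grip -0.0 0.0
t 49.1 [ 0.556 -0.337  0.08 ] F [ 0.2 -0.9  0.1] grip -0.0001 0.0
-0.3 False [-0.2 -0.7 -0.3] 49.5
0 False [ 5.3 -1.7 -0.5] 49.9
0.25 False [ 4.3 -2.2  0.5] 50.2
0.5 False [ 0.5 -1.7  0.5] 50.6
0.75 False [-0.4 -0.  -0.9] 51.0
0.95 False [ 0.8 -0.2 -0.2] 51.3
1.05 False [ 0.3  0.5 -0.1] 51.5
t 53.7 [0.381 0.099 0.25 ] F [ 0.6 -1.   0.5] grip 0.0002 0.0
agar 139 [-0.0464  0.0447  0.1627]
amber 100 [-0.0463 -0.0443  0.1455]
```

View pics/stand7.png

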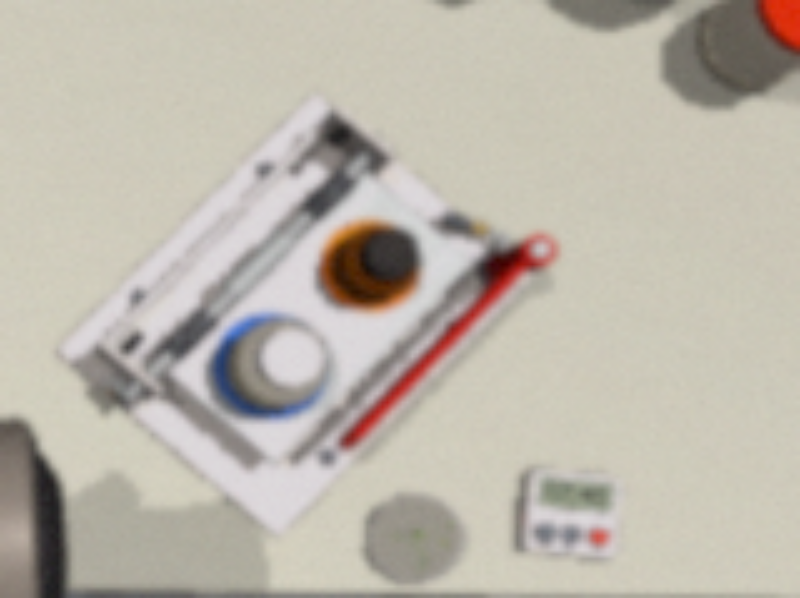

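The gate is shut along the front, from (540,248) to (345,442). Both bottles stand upright on their pads and the bystanders are where they were, so I hand in.

```bash
python3 -c "
from workcell import r
print(r.finish_job())"
```

```text
the job is handed in; nothing more can be done
None
```

I handed the job in: the step is down level, the clear and brown bottles stand centred on their pads to about 2 mm, the red gate is shut, and the jar, timer and dish were not touched; the robot clock read about 54 s of the 72 s allowed.

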